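# Index the watch-board turntable and hold the sprung reader over the green board

## Robot

A 7-joint arm with a two-finger parallel gripper is mounted at the origin on the work surface. World frame = base frame: x ahead of the robot, y to its left, z up, the work surface at z = 0. Lengths are in m, angles in rad, forces in N, time in s.
With the tool pointing down it reaches from about 0.4 to 0.875 m from the base axis. Payload 19.3 kg.
Tool frame: the origin (TCP) lies midway between the tips of the shut fingers; the grasp point (between the pads) lies 19 mm behind it; z points along the fingers, y is the line along which they close (so a half turn about z gives the same grasp; the last joint's range is limited). The gripper opens to 85 mm and grips with 20 to 120 N. Pads are 22 mm wide; open, the fingers measure 114 mm over their backs; the gripper's body (76 mm by 85 mm) begins 54 mm behind the grasp point. The pads swing forward as they close: fully open they stand 13 mm farther back than shut.
Start: joints at [1.165, 0.521, -0.036, 1.599, 0.021, 1.021, -0.113], TCP at [0.206, -0.59, 0.205] pointing down, gripper open.
Joint ranges: [-2.91, 2.91], [-0.3, 2.13], [-1.5, 1.42], [0.17, 2.43], [-1.26, 4.41], [0.16, 1.93], [-2.52, 2.52]. Speed limits (rad/s): [1.89, 1.89, 2.39, 2.39, 3.01, 3.01, 3.01].

## Interface

Orientations are given as [roll, pitch, yaw] about the fixed x, y, z axes, in that order (R = Rz(yaw) Ry(pitch) Rx(roll)).
In Python, from workcell import * gives the robot as it stands.
- The arm moves only by the shell command python3 -m creep 'ROWS' [FORCE]. ROWS is JSON, a list that holds one entry, the list of rows, each a list of 7 numbers: the closure, from -1 (fully open) to 1 (shut), then the shift along the tool's x, y, z in m, then the turn, a rotation vector about the tool's x, y, z in degrees. A call has 1 to 10 rows; each row shifts and turns the commanded pose from where the row before left it, along the tool's axes as they then stand; what a row does not reach is not made up. A row lasts 1/10 s, in which the tool goes at most 50 mm and 8.59 degrees, less where a joint would pass 70% of its speed; a pose out of reach is approached as far as the arm can. A call is refused whole if a number of a shift passes 0.05 or a number of a turn 8.59, either way. A call with a gripper value outside its range is refused whole. The fingers move at their own pace and stop on an object; FORCE is the grip in N (left out, the last holds). Time passes only in rows, so rows that do not move let the fingers close. It gives the time, the measured TCP pose, the force, the opening and the grip force at its end, in the units of the state.
- observe(): the state, without advancing time (a new reading comes with each control period).
- grab_frame(name): name is "scene" or "top" or "wrist"; returns a dict with "image" (480x640x3 uint8, red, green, blue), "range_z" (480x640 float32, m along the optical axis (not along the pixel's ray), 0 where there is no reading), "fx", "fy", "cx", "cy" (pixels), "k1" (the pictures are not rectified: a ray, as slopes to the right and down, at radius r is drawn at 1 + k1 r^2 times it, then the intrinsics apply), "R" (3x3) and "t" (3): a world point X has camera coordinates R X + t; the wrist camera has in their place "T_tool_cam" (4x4, takes a point from camera to tool coordinates, whose origin is the TCP and whose axes are the flange's). Camera axes: x right, y down, z forward; pixel columns grow to the right and rows downward; lengths in m; the calibration is good to about 2 mm. A picture is of the moment at which its call begins: read the wrist's pose just before it.
- job_done(): hands the job in; it is judged then, once.
Trained networks look in a picture, given as the dict that the camera call returned (one of the last four; its "shot" number tells which), for a name from the list of things; names that differ only in an ending like _2 or _b are one class to them, and where a whole thing is asked for, a point or a joint stands for the part that bears it (a point fixed in the world has none). Each returns a list of dicts, best first, with "confidence" (0 to 1); they miss things now and then, are a little off and sometimes report something else, mostly with a low value. They report only what shows in the picture. A call takes as long as a camera call.
- find_in(picture, thing): "extent" ([centre column, centre row, width, height] in pixels, round what is visible of it).
- outline_of(picture, thing): "region" (480x640 bool, what is visible of it) and "extent" ([centre column, centre row, width, height] in pixels, round what is visible of it).
- tip_of(picture, thing): "position" ([column, row] in pixels: a listed point, or the origin of a listed thing).
The state is a dict: "clock": time; "qpos": joint angles; "qd": joint speeds; "joint_efforts": joint torques, N m; "position": TCP position; "tool_rot": TCP orientation; "force": force on the tool from outside, world axes, zero at the start; "moment": the same for the moment, N m; "grip_width": finger opening in m; "finger_force": force on a finger pad.
Only numpy, scipy, OpenCV 4.12 (cv2) and the standard library are available. Lean on these libraries where they do the work, as an engineer would, in place of code of your own. Each camera call takes 0.05 s, during which the arm holds its last target. There are 200 camera calls.

## Task

Take the turntable's sprung index plunger by its black knob, lift it, turn the table with it until the green watch board sits at the reading place (where the reader comes to at its stop), and let the plunger drop fully home in that hole and let go of it. Then swing the sprung orange reader arm over the green board, right up to its stop, and hold it there against its spring: finish while still holding the arm at the stop, as it springs back if let go. Keep both boards in their nests and do not disturb the other things on the bench.

Things in the scene. Friction and masses are not known exactly. Their poses are not given: they have to be found in the camera images.
- fixture: Reading fixture, fixed: aluminium plate 200 x 255 x 12 mm (x -95 to 105, y -100 to 155 mm). Origin on the turntable's vertical axis, at the plate's underside; z up. In this frame (mm): turntable, grey disc of radius 69, top at z 46; its two round black nests (outer diameter 48, inner 40, rims z 52) start at (36,21) and (-36,21), the plunger at (0,-78). Nothing stands above z 125.
- turntable (a joint): Turntable angle, rad, counterclockwise from above; starts at 0 (middle hole). Index holes at -1.047, 0, +1.047; end stops at -1.058 and +1.058. +1.047 brings the nest that starts at fixture (36,21) mm to the reading place, and the plunger to (68,-39); -1.047 brings the nest that starts at (-36,21), and the plunger to (-68,-39). Turns easily once the plunger is lifted.
- plunger (a joint): Height of the index plunger, m: 0 = fully home in a hole (table locked), above 0.010 its pin is clear of the hole, 0.014 = top of its travel. A spring pushes it down with 3 N at 0 and 6.5 N at the top. Let go between holes it rides on the index sector at about 0.010.
- plunger_knob: Round black knob of the plunger, red dot on top, diameter 24 mm, 22 mm tall, on the ear of the turntable 78 mm from its axis; it rides with the table. Origin on the knob's axis, 8 mm below its top and 14 mm above its underside (78 mm above the fixture's underside when home). Below it is a brass collar, diameter 19, whose top is 26 mm below the origin.
- reading_place (a point): Fixed point of the fixture, 42 mm from the turntable's axis towards the fixture's +y, at the height of the nest floor: where the board to be read must be centred.
- reader (a joint): Angle of the sprung reader arm about its vertical pivot, rad, counterclockwise from above: 0 = at rest, swung away from the table (the arm then points 160 degrees from fixture +x); 0.96 = on its stop (beside the brass pin), reader head over the reading place. The spring drives it back to 0 with 0.18 N m at rest and 0.47 N m at the stop (2 and 5 N at the grip post).
- reader_arm: Sprung reader arm: orange bar 14 mm wide on a grey-capped pivot column; at its free end, 92 mm from the pivot, a white round reader head (diameter 36) below and an upright red grip post (diameter 16) above. Origin on the pivot axis at the bar's top face, at fixture (75,95,85) mm; x along the bar to the free end, z up. Pivot cap top at z 11 (brass nut to 15), post from z 0 to 40, head down to -27.5, passing 8 mm above the boards.
- reader_grip (a point): Where to hold the reader arm: on the axis of its red grip post, 12 mm below the post's top and 28 mm above the bar's top face; it moves with the arm, 92 mm from the pivot axis.
- board_green: Round green watch circuit board, diameter 36 mm, 3 mm thick with small chips, lying loose in one of the two nests. Origin: centre of its underside.
- board_blue: Round blue watch circuit board, same size, lying in the other nest. Origin: centre of its underside. It stays in its nest.
- flux_tin: Bystander: yellow tin, diameter 38, 22 mm tall, on the fixture's plate. Origin: centre of underside.
- phone_black: Bystander: black phone, 146 x 71 x 8 mm, lying flat. Origin: centre of underside.
- phone_white: Bystander: white phone, 146 x 71 x 8 mm, lying flat. Origin: centre of underside.
- phone_grey: Bystander: grey phone, 146 x 71 x 8 mm, lying flat. Origin: centre of underside.
- multimeter: Bystander: orange multimeter, 180 x 88 x 46 mm, lying on its back. Origin: centre of underside.
- suction_cup: Bystander: orange suction cup, diameter 56, 34 mm tall, beside the fixture. Origin: centre of underside.
- screwdriver: Bystander: screwdriver 150 mm long, lying along its x beside the fixture. Origin: under its middle.

How it is judged:
By the outcome, as a careful person would: the job done as asked, in the order asked, and still so for the second after the job is handed in, while the arm keeps its last pose, push and grip.
It also fails if it takes over 56 s, if anything falls off the work surface, if the arm or the gripper's body presses on something with over 40 N, if the wrist force passes 120 N, or if a joint passes its speed limit or range.

## Working session

There is one attempt and no reset: what is moved stays moved. The work goes in short steps, Python scripts to look and compute and a shell command to move; the robot and the scene stay as the last step left them, time stands still between calls to the robot, and variables do not carry over. Pictures are saved under pics/ and viewed, at most 10 in all, crops included, and the job is handed in when it is done.

```bash
mkdir -p pics
cat > h.py <<'E'
from workcell import *
import numpy as np, cv2
def ray(f,u,v):
    x,y=(u-f["cx"])/f["fx"],(v-f["cy"])/f["fy"]
    xu,yu=x,y
    for _ in range(20):
        s=1+f["k1"]*(xu*xu+yu*yu); xu,yu=x/s,y/s
    return np.array([xu,yu,1.])
def onplane(f,u,v,z):
    R,t=np.array(f["R"]),np.array(f["t"]); d=R.T@ray(f,u,v); o=-R.T@t
    return o+d*(z-o[2])/d[2]
def bydepth(f,u,v,d):
    R,t=np.array(f["R"]),np.array(f["t"]); return R.T@(ray(f,u,v)*d-t)
def save(f,n): cv2.imwrite("pics/"+n,f["image"][:,:,::-1])
E
python3 - <<'E'
from h import *
print(observe())
for c in("top","scene"):
    f=grab_frame(c); save(f,c+"0.png")
    print(c,"cam at",-np.array(f["R"]).T@f["t"])
    for n in("fixture","plunger_knob","reader_arm","reader_grip","reading_place","board_green","board_blue","flux_tin","multimeter","suction_cup","screwdriver","phone_black"):
        r=tip_of(f,n)
        for q in r[:1]:
            u,v=q["position"]; d=f["range_z"][int(round(v)),int(round(u))] if 0<=u<640 and 0<=v<480 else 0
            print(n,np.round(q["confidence"],2),np.round([u,v]),np.round(bydepth(f,u,v,d),3))
E
```

```text
{'clock': 0.0, 'qpos': array([ 1.16482312,  0.5220095 , -0.03631636,  1.59998893,  0.02122054,
        1.02107546, -0.11282793]), 'qd': array([-0.00053851, -0.00044219, -0.00063596, -0.00017051, -0.0007748 ,
       -0.00164559,  0.00046852]), 'joint_efforts': array([ 3.25601948e-03, -9.27078795e+01,  1.98181026e+00, -3.69911170e+01,
        1.78482762e-02,  8.39965534e-03,  2.77521724e-05]), 'position': array([ 0.20577424, -0.58978351,  0.20423551]), 'tool_rot': array([-3.14050146e+00,  9.99089193e-05,  3.35736180e-01]), 'force': array([ 0.16802563, -0.65059379, -0.40839695]), 'moment': array([ 0.06278767,  0.02068554, -0.00806007]), 'finger_force': 0.0, 'grip_width': 0.08560917824540806}
top cam at [0.38504504 0.02735211 1.22000711]
fixture 0.77 [361. 239.] [ 0.554 -0.052  0.048]
plunger_knob 0.4 [395. 244.] [ 0.532 -0.13   0.089]
reader_arm 0.69 [334. 191.] [0.663 0.016 0.106]
reader_grip 0.6 [314. 217.] [0.595 0.064 0.129]
reading_place 0.81 [346. 225.] [ 0.588 -0.014  0.051]
board_green 0.61 [360. 218.] [ 0.604 -0.05   0.055]
board_blue 0.65 [348. 243.] [ 0.542 -0.019  0.051]
flu
[... 202 characters left out ...]
lack 0.67 [508. 327.] [ 0.331 -0.413  0.01 ]
scene cam at [ 1.1370181  -0.72067293  1.49821924]
fixture 0.91 [296. 293.] [ 0.581 -0.07   0.052]
plunger_knob 0.46 [274. 294.] [ 0.546 -0.124  0.084]
reader_arm 0.69 [342. 282.] [0.681 0.015 0.097]
reader_grip 0.67 [331. 252.] [0.6   0.073 0.112]
reading_place 0.77 [306. 276.] [ 0.568 -0.009  0.052]
board_green 0.39 [309. 292.] [ 0.61  -0.048  0.059]
board_blue 0.49 [298. 274.] [ 0.55  -0.018  0.056]
flux_tin 0.57 [312. 258.] [0.535 0.065 0.029]
multimeter 0.92 [382. 190.] [0.564 0.403 0.048]
suction_cup 0.88 [326. 330.] [ 0.715 -0.106  0.038]
screwdriver 0.63 [262. 265.] [ 0.419 -0.035  0.005]
phone_black 0.74 [154. 341.] [ 0.344 -0.415  0.005]
```

Run:
```python
from h import *
a=cv2.imread("pics/top0.png")[140:330,250:450]; b=cv2.imread("pics/scene0.png")[200:390,210:410]
cv2.imwrite("pics/c1.png",np.hstack([cv2.resize(x,(400,380),interpolation=cv2.INTER_CUBIC) for x in(a,b)]))
f=grab_frame("top")
# fit fixture pose from tips: model heights
pts={"fixture":(0,0,.0),"plunger_knob":(0,-78,78),"reading_place":(0,42,46),"reader_arm":(75,95,85),"reader_grip":(75+92*np.cos(np.radians(160)),95+92*np.sin(np.radians(160)),113),"board_green":(36,21,48),"board_blue":(-36,21,48)}
from scipy.spatial.transform import Rotation
g=grab_frame("scene")
for swap in(0,1):
  for ff in (f,g):
    P,Q,W,N=[],[],[],[]
    for n,p in pts.items():
        r=tip_of(ff,n)
        if not r: continue
        if swap and "board" in n: p=(-p[0],p[1],p[2])
        P.append(np.array(p)/1000); Q.append(onplane(ff,*r[0]["position"],p[2]/1000)); N.append(n)
    P,Q=np.array(P)[:,:2],np.array(Q)[:,:2]
    A=np.array([[*(x,-y,1,0)] for x,y in P]+[[*(y,x,0,1)] for x,y in P]); B=np.r_[Q[:,0],Q[:,1]]
    w=np.ones(len(B))
    for _ in range(10):
        s=np.linalg.lstsq(A*w[:,None],B*w,rcond=None)[0]; e=(A@s-B).reshape(2,-1).T; m=np.linalg.norm(e,axis=1); w=np.tile(np.minimum(1,.004/m)**.5,2)
    print(swap,"org",s[2:].round(4),"yaw",np.degrees(np.arctan2(s[1],s[0])).round(2),"scale",np.hypot(*s[:2]).round(3)); print(dict(zip(N,(e*1000).round(1).tolist())))
```

```text
0 org [ 0.5659 -0.0569] yaw -20.69 scale 1.019
{'fixture': [2.7, -1.2], 'plunger_knob': [-0.6, -0.1], 'reading_place': [-1.4, -0.7], 'reader_arm': [4.5, -3.5], 'reader_grip': [-5.0, -1.1], 'board_green': [-0.4, 2.3], 'board_blue': [0.5, 3.1]}
0 org [ 0.5595 -0.0476] yaw -21.72 scale 1.027
{'fixture': [2.0, -2.7], 'plunger_knob': [2.0, -0.5], 'reading_place': [1.9, 4.4], 'reader_arm': [-5.4, -2.2], 'reader_grip': [3.8, 1.7], 'board_green': [-1.6, 0.1], 'board_blue': [-10.1, -1.9]}
1 org [ 0.5659 -0.0553] yaw -20.6 scale 1.005
{'fixture': [2.7, 0.3], 'plunger_knob': [-0.1, 2.5], 'reading_place': [-1.7, 0.3], 'reader_arm': [2.9, -2.6], 'reader_grip': [-5.7, -1.3], 'board_green': [-68.7, 29.2], 'board_blue': [68.6, -21.3]}
1 org [ 0.5582 -0.0477] yaw -21.61 scale 1.015
{'fixture': [0.7, -2.7], 'plunger_knob': [1.2, 0.3], 'reading_place': [0.3, 3.9], 'reader_arm': [-8.1, -2.7], 'reader_grip': [1.8, 0.2], 'board_green': [-71.3, 27.0], 'board_blue': [56.7, -29.3]}
```

View pics/c1.png

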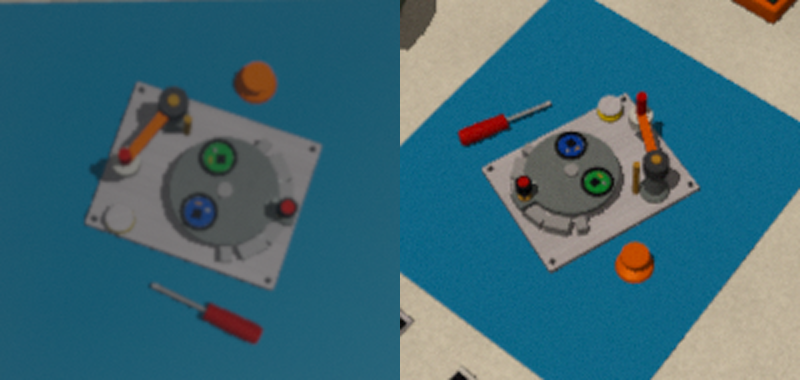

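Top view: fixture at about world (0.565,-0.055), yaw about -21°. Green board (px ~(218,157) in the crop) is in the fixture (36,21) nest, so the table must go to +1.047. Knob's red dot is at (287,207) and the red post at (125,157). I'll move above the knob.

```bash
python3 -m creep '[[[-1,0.0386,-0.0274,0,0,0,0],[-1,0.0386,-0.0274,0,0,0,0],[-1,0.0386,-0.0274,0,0,0,0],[-1,0.0386,-0.0274,0,0,0,0],[-1,0.0386,-0.0274,0,0,0,0],[-1,0.0386,-0.0274,0,0,0,0],[-1,0.0386,-0.0274,0,0,0,0],[-1,0.0386,-0.0274,0,0,0,0],[-1,0.0386,-0.0274,0,0,0,0],[-1,0.0386,-0.0274,0,0,0,0]]]'
python3 -m creep '[[[-1,0.0386,-0.0274,0,0,0,0],[-1,0.0386,-0.0274,0,0,0,0],[-1,0,0,0,0,0,-8.3],[-1,0,0,0,0,0,-8.3],[-1,0,0,0,0,0,-8.3],[-1,0,0,0,0,0,-8.3],[-1,0,0,0,0,0,-8.3],[-1,0,0,0,0,0,-8.3],[-1,0,0,0,0,0,0],[-1,0,0,0,0,0,0]]]'
cat >> h.py <<'E'
from scipy.spatial.transform import Rotation as Ro
def wrist():
    s=observe(); f=grab_frame("wrist"); T=np.eye(4); T[:3,:3]=Ro.from_euler("xyz",s["tool_rot"]).as_matrix(); T[:3,3]=s["position"]
    M=np.linalg.inv(T@np.array(f["T_tool_cam"])); f=dict(f); raw=f.copy(); f["R"],f["t"]=M[:3,:3],M[:3,3]
    return f,s
E
python3 - <<'E'
from h import *
f,s=wrist(); print(s["position"],s["tool_rot"],s["qpos"].round(2),s["clock"],s["force"])
save(f,"w1.png")
H={"plunger_knob":.078,"reader_arm":.085,"reader_grip":.113,"reading_place":.048,"board_green":.048,"board_blue":.048,"fixture":0}
for n,z in H.items():
    for q in tip_of(f,n)[:1]:
        u,v=q["position"]; print(n,round(q["confidence"],2),np.round([u,v]),onplane(f,u,v,z).round(4))
for q in outline_of(f,"plunger_knob")[:1]:
    m=q["region"]&(f["range_z"]>0); v,u=np.nonzero(m)
    P=np.array([bydepth(f,a,b,f["range_z"][b,a]) for a,b in zip(u,v)])
    t=P[P[:,2]>np.percentile(P[:,2],90)-.004]; print("knob top",q["confidence"],len(P),t.mean(0),t.min(0),t.max(0))
E
```

```text
clock: 3.8
position: [0.481, -0.2026, 0.2051]
tool_rot: [3.141, -0.0, 0.336]
force: [0.1, -2.2, 0.5]
grip_width: 0.0848
finger_force: 0.0
clock: 4.8
position: [0.5349, -0.1272, 0.2048]
tool_rot: [-3.142, -0.0, 1.2]
force: [0.1, 0.7, 0.3]
grip_width: 0.0856
finger_force: 0.0
[ 0.53488264 -0.12723754  0.20479563] [-3.14158302e+00 -1.06153366e-04  1.20005456e+00] [ 0.42  0.42 -0.4   1.79  0.19  0.97 -0.43] 4.8 [0.12912991 0.73477759 0.27962754]
plunger_knob 0.71 [321. 220.] [ 0.5352 -0.127   0.078 ]
reading_place 0.59 [317.  46.] [ 0.576  -0.0126  0.048 ]
board_green 0.55 [368.  78.] [ 0.6031 -0.0464  0.048 ]
board_blue 0.73 [271.  79.] [ 0.5364 -0.021   0.048 ]
fixture 0.93 [321. 111.] [ 0.5629 -0.0543  0.    ]
knob top 0.85 967 [ 0.53604647 -0.12516964  0.08783388] [ 0.52437377 -0.13756893  0.08510357] [ 0.54732153 -0.11403674  0.09076801]
```

View pics/w1.png

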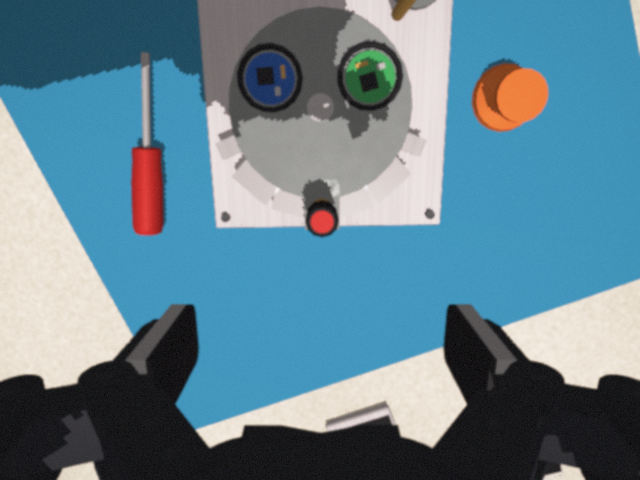

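The wrist view shows the knob's red dot at (321,220), midway between the fingers. Green board is at (368,78) and blue at (271,79), agreeing with the fixture frame: axis (0.563,-0.0535), yaw -20.7°. Descending and gripping.

```bash
python3 -m creep '[[[-1,0.001,0,0.036,0,0,0],[-1,0,0,0.036,0,0,0],[-1,0,0,0.036,0,0,0],[-1,0,0,0.036,0,0,0],[-1,0,0,0,0,0,0],[-1,0,0,0,0,0,0],[1,0,0,0,0,0,0],[1,0,0,0,0,0,0],[1,0,0,0,0,0,0],[1,0,0,0,0,0,0]]]' 60
python3 -m creep '[[[1,0,0,0,0,0,0],[1,0,0,0,0,0,0],[1,0,0,0,0,0,0],[1,0,0,0,0,0,0]]]'
```

```text
clock: 6.25
position: [0.5356, -0.1262, 0.0615]
tool_rot: [3.141, -0.0, 1.205]
force: [-0.5, 0.2, -0.2]
grip_width: 0.0284
finger_force: 0.0
clock: 6.65
position: [0.5364, -0.1265, 0.0623]
tool_rot: [3.139, -0.0, 1.205]
force: [-3.2, -1.4, 23.1]
grip_width: 0.0002
finger_force: 11.8
```

Run:
```python
from h import *
f,s=wrist(); save(f,"w2.png"); print(s["position"],s["force"],s["moment"],s["grip_width"],s["finger_force"])
for n in("plunger_knob",):
    for q in tip_of(f,n)[:2]: print(q)
g=grab_frame("scene"); cv2.imwrite("pics/s2.png",cv2.resize(g["image"][220:340,220:380,::-1],(800,600),interpolation=cv2.INTER_CUBIC))
```

```text
[ 0.5363934  -0.12646686  0.06230151] [-3.24350318 -1.36768934 23.07353019] [-0.17677137  0.7562898  -0.00262697] 0.00019223970714930946 11.767604306805879
```

View pics/w2.png

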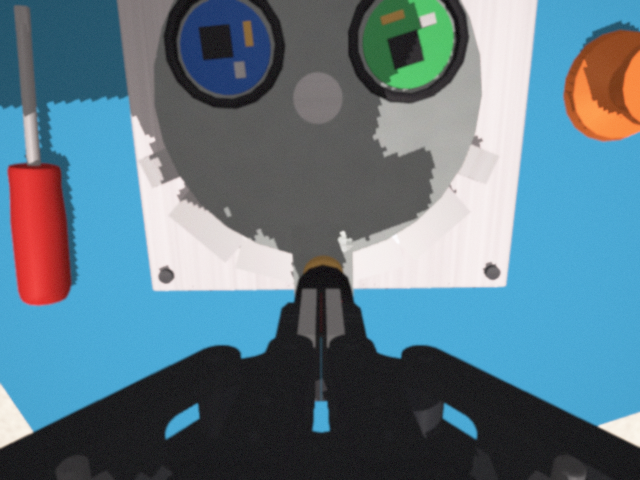

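View pics/s2.png

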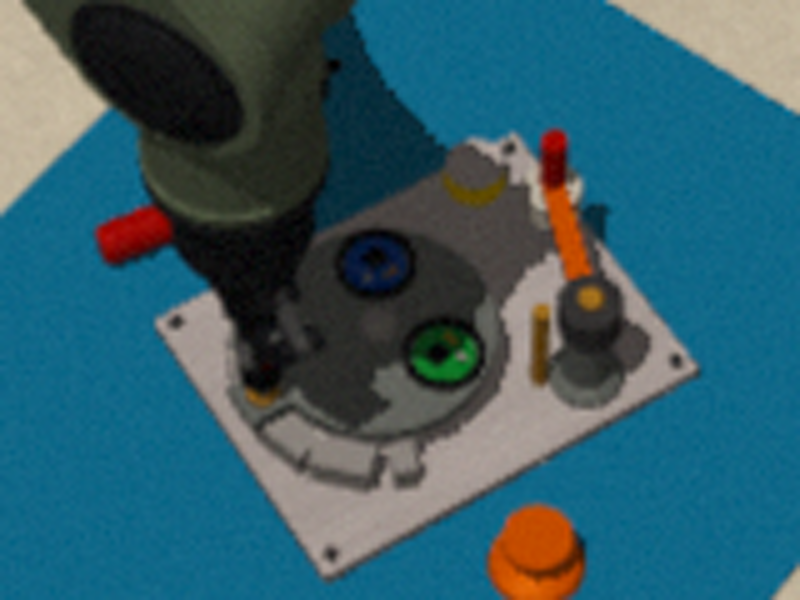

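Run:
```python
from h import *
f,s=wrist(); print(np.round(f["T_tool_cam"],3))
def pr(X):
    c=f["R"]@np.array(X)+f["t"]; x,y=c[:2]/c[2]; k=1+f["k1"]*(x*x+y*y); return f["fx"]*x*k+f["cx"],f["fy"]*y*k+f["cy"],c[2]
print("tcp",pr(s["position"]),"knobtop",pr([.5355,-.1262,.086]),"grasp",pr(s["position"]+[0,0,.019]))
for v in range(255,440,12): print(v,[f["range_z"][v,u].round(3) for u in range(296,352,6)])
```

```text
[[ 0.001 -0.963 -0.27   0.069]
 [ 1.     0.002 -0.    -0.   ]
 [ 0.001 -0.27   0.963 -0.168]
 [ 0.     0.     0.     1.   ]]
tcp (np.float64(320.88112987931174), np.float64(286.66767039912446), np.float64(0.18036637529631055)) knobtop (np.float64(318.6764162293352), np.float64(310.65109219120814), np.float64(0.15756392157648452)) grasp (np.float64(320.98932115021194), np.float64(305.2357677935181), np.float64(0.1620731600070246))
255 [np.float32(0.191), np.float32(0.191), np.float32(0.191), np.float32(0.191), np.float32(0.192), np.float32(0.191), np.float32(0.192), np.float32(0.192), np.float32(0.192), np.float32(0.191)]
267 [np.float32(0.194), np.float32(0.193), np.float32(0.186), np.float32(0.171), np.float32(0.169), np.float32(0.169), np.float32(0.17), np.float32(0.187), np.float32(0.193), np.float32(0.192)]
279 [np.float32(0.195), np.float32(0.165), np.float32(0.159), np.float32(0.159), np.float32(0.156), np.float32(0.156), np.float32(0.158), np.float32(0.159), np.float32(0.165), np.float32(0.197)]
291 [np.float32(0.16), np.float32(0.147), np.float32(0.146), np.float32(0.147), np
[... 1735 characters left out ...]
oat32(0.115), np.float32(0.122), np.float32(0.123), np.float32(0.109), np.float32(0.091), np.float32(0.08), np.float32(0.079)]
411 [np.float32(0.08), np.float32(0.09), np.float32(0.111), np.float32(0.267), np.float32(0.27), np.float32(0.268), np.float32(0.11), np.float32(0.092), np.float32(0.082), np.float32(0.078)]
423 [np.float32(0.08), np.float32(0.09), np.float32(0.108), np.float32(0.271), np.float32(0.272), np.float32(0.27), np.float32(0.108), np.float32(0.092), np.float32(0.086), np.float32(0.073)]
435 [np.float32(0.081), np.float32(0.08), np.float32(0.081), np.float32(0.08), np.float32(0.081), np.float32(0.08), np.float32(0.08), np.float32(0.079), np.float32(0.081), np.float32(0.074)]
```

Run:
```python
from h import *
f,s=wrist(); print(f["fx"]); o=s["position"]
T=np.array(f["T_tool_cam"])
for v in range(261,345,6):
    print(v,[ (np.array([*(T@np.r_[ray(f,u,v)*f["range_z"][v,u],1])[:3]])*1000).round().astype(int).tolist() for u in (296,302,308,320,332,344)], f["image"][v,[302,308,320,332,344]].tolist())
t=grab_frame("top")
for q in tip_of(t,"plunger_knob")[:1]: print(q, onplane(t,*q["position"],.078))
```

```text
416.0455732131695
261 [[7, -12, 14], [7, -9, 14], [7, -6, 13], [9, 0, 8], [9, 5, 8], [7, 11, 14]] [[87, 89, 86], [100, 87, 73], [127, 97, 53], [122, 93, 53], [99, 97, 97]]
267 [[4, -12, 14], [4, -9, 14], [6, -6, 8], [12, 0, -8], [11, 5, -7], [4, 11, 14]] [[90, 90, 88], [122, 93, 54], [30, 24, 24], [57, 43, 27], [165, 164, 160]]
273 [[1, -12, 14], [1, -9, 14], [11, -5, -13], [12, 0, -16], [12, 4, -14], [1, 11, 14]] [[79, 76, 67], [13, 12, 14], [24, 23, 24], [21, 22, 22], [134, 131, 127]]
279 [[-2, -12, 14], [8, -8, -12], [11, -5, -18], [12, 0, -22], [11, 4, -19], [9, 9, -13]] [[29, 24, 27], [22, 16, 20], [21, 19, 21], [23, 23, 26], [19, 19, 22]]
285 [[-5, -12, 14], [8, -7, -18], [11, -5, -25], [10, 0, -24], [10, 4, -24], [9, 9, -21]] [[21, 19, 22], [32, 24, 26], [26, 28, 27], [27, 24, 28], [20, 19, 17]]
291 [[6, -10, -18], [11, -7, -31], [11, -5, -31], [11, 0, -32], [11, 4, -32], [8, 9, -23]] [[81, 77, 78], [102, 97, 97], [24, 28, 25], [104, 99, 98], [15, 14, 18]]
297 [[6, -9, -24], [11, -6, -37], [11, -4, -37], [11, 0, -37], [11, 4, -37], [6, 9, -25]] [[91, 88, 88], [100, 98, 97], [4
[... 502 characters left out ...]
21, 21], [100, 96, 95], [35, 35, 39]]
321 [[7, -8, -46], [11, -6, -55], [11, -4, -55], [11, 0, -55], [11, 3, -55], [7, 7, -47]] [[102, 99, 99], [103, 98, 101], [44, 25, 27], [102, 98, 99], [48, 47, 47]]
327 [[7, -8, -51], [11, -5, -59], [12, -4, -60], [11, 0, -58], [12, 3, -59], [8, 7, -51]] [[102, 99, 99], [102, 99, 98], [37, 18, 19], [104, 100, 100], [62, 60, 60]]
333 [[7, -8, -55], [11, -5, -62], [11, -4, -61], [12, 0, -63], [11, 3, -61], [11, 7, -62]] [[104, 100, 99], [103, 99, 100], [27, 24, 27], [103, 100, 100], [71, 68, 69]]
339 [[14, -7, -70], [12, -5, -66], [12, -3, -67], [10, 0, -63], [12, 3, -67], [14, 6, -71]] [[25, 24, 26], [37, 36, 40], [39, 58, 64], [61, 59, 59], [26, 30, 31]]
```

```bash
python3 -m creep '[[[1,0,0,-0.03,0,0,0],[1,0,0,-0.03,0,0,0],[1,0,0,0,0,0,0],[1,0,0,0,0,0,0]]]'
cat > m.py <<'E'
from h import *
f,s=wrist(); T=np.array(f["T_tool_cam"]); print(s["position"],s["grip_width"],s["force"].round(1))
vv,uu=np.mgrid[200:480:2,0:640:2]
P=np.array([(T@np.r_[ray(f,u,v)*f["range_z"][v,u],1])[:3] for u,v in zip(uu.ravel(),vv.ravel()) if f["range_z"][v,u]>0])*1000
import sys
m=(abs(P[:,0])<16)&(abs(P[:,1])<60)&(P[:,2]<15)
Q=P[m]
for a in range(-100,15,6):
    q=Q[(Q[:,2]>=a)&(Q[:,2]<a+6)]
    if len(q): print(a,len(q),"x",np.percentile(q[:,0],[5,95]).round(),"y",np.percentile(q[:,1],[2,50,98]).round())
for q in tip_of(f,"plunger_knob")[:1]: print(q["confidence"],onplane(f,*q["position"],.078))
E
python3 m.py
python3 -m creep '[[[-1,0,0,-0.02,0,0,0],[-1,0,0,0,0,0,0],[-1,0,0,0,0,0,0],[-1,0,0,0,0,0,0],[-1,0,0,0,0,0,0],[-1,0,0,0,0,0,0]]]'
python3 m.py
```

```text
clock: 7.4
position: [0.5355, -0.1263, 0.1212]
tool_rot: [3.141, -0.0, 1.205]
force: [-0.0, 0.0, -0.5]
grip_width: 0.0002
finger_force: 0.0
[ 0.53547442 -0.12629984  0.1211921 ] 0.00017809727092892575 [-0.   0.  -0.5]
-100 1935 x [-3. 13.] y [-49.   4.  49.]
-94 1105 x [-7. 13.] y [-45.  -4.  45.]
-88 1560 x [-7. 13.] y [-39.  -3.  39.]
-82 1536 x [-7. 13.] y [-35.   3.  35.]
-76 850 x [-7. 14.] y [-30.   2.  31.]
-70 211 x [ 7. 14.] y [-20.   1.  21.]
-64 319 x [-9. 12.] y [-6. -0.  6.]
-58 158 x [ 7. 12.] y [-13.   0.  13.]
-52 181 x [ 7. 12.] y [-13.  -0.  13.]
-46 161 x [ 7. 12.] y [-13.   0.  13.]
-40 132 x [ 7. 12.] y [-13.   0.  13.]
-34 66 x [ 7. 12.] y [-11.  -1.  11.]
0.59 [ 0.53754989 -0.12576853  0.078     ]
clock: 8.1
position: [0.5351, -0.126, 0.1403]
tool_rot: [-3.141, 0.0, 1.205]
force: [-0.2, -0.1, -0.3]
grip_width: 0.0845
finger_force: 0.0
[ 0.53506287 -0.12604171  0.14031552] 0.0845230275839991 [-0.2 -0.1 -0.3]
-100 369 x [ 2. 13.] y [-49.  -2.  48.]
-94 2009 x [-6. 13.] y [-59.  39.  60.]
-88 682 x [ 7. 14.] y [-59.   0.  59.]
-82 224 x [ 6. 14.] y [-56.  -0.  58.]
-76 439 x [ 2. 12.] y [-48.  42.  48.]
-70 465 x [-5. 12.] y [-55. -42.  55.]
-64 434 x [-9. 12.] y [-55. -42.  55.]
-58 375 x [-9. 12.] y [-55. -42.  55.]
-52 339 x [-9. 12.] y [-54.  42.  54.]
-46 228 x [-9. 12.] y [-48. -42.  48.]
-40 34 x [-8.  8.] y [-43.   0.  43.]
0.63 [ 0.53680098 -0.12848453  0.078     ]
```

Depth in tool axes shows the real finger tips about 26 mm behind the reported TCP, so the first grip closed on the knob's top. I'll correct for this: TCP z 0.033 puts the pads around the knob.

```bash
python3 -m creep '[[[-1,0,0,0.036,0,0,0],[-1,0,0,0.036,0,0,0],[-1,0,0,0.035,0,0,0],[-1,0,0,0,0,0,0],[-1,0,0,0,0,0,0]]]'
python3 -m creep '[[[1,0,0,0,0,0,0],[1,0,0,0,0,0,0],[1,0,0,0,0,0,0],[1,0,0,0,0,0,0],[1,0,0,0,0,0,0],[1,0,0,0,0,0,0],[1,0,0,0,0,0,0],[1,0,0,0,0,0,0]]]' 60
```

```text
clock: 8.7
position: [0.5353, -0.1259, 0.0343]
tool_rot: [-3.141, -0.0, 1.205]
force: [0.8, 0.0, 1.3]
grip_width: 0.0853
finger_force: 0.0
clock: 9.5
position: [0.5358, -0.1263, 0.0345]
tool_rot: [3.14, 0.0, 1.205]
force: [-0.4, -1.3, 9.9]
grip_width: 0.0222
finger_force: 58.3
```

```bash
python3 -m creep '[[[1,0,0,-0.005,0,0,0],[1,0,0,-0.005,0,0,0],[1,0,0,-0.0025,0,0,0],[1,0,0,0,0,0,0],[1,0,0,0,0,0,0]]]'
python3 - <<'E'
from h import *
s=observe(); print(s["position"],s["tool_rot"][2],s["force"].round(1))
A=np.array([.563,-.0535]); p=s["position"][:2]; print("radius to nominal axis",np.linalg.norm(p-A), np.degrees(np.arctan2(*(p-A)[::-1])))
f,_=wrist()
for n,z in {"board_green":.048,"board_blue":.048,"reader_grip":.113,"plunger_knob":.09}.items():
    for q in tip_of(f,n)[:1]: print(n,q["confidence"],onplane(f,*q["position"],z).round(4))
E
```

```text
clock: 10.0
position: [0.5352, -0.1261, 0.0462]
tool_rot: [-3.141, -0.0, 1.205]
force: [0.4, -0.9, -5.9]
grip_width: 0.0222
finger_force: 59.0
[ 0.53518136 -0.12611866  0.04619407] 1.2048606717160817 [ 0.4 -0.9 -5.9]
radius to nominal axis 0.07776468684179505 -110.96075376583322
board_green 0.58 [ 0.6047 -0.0466  0.048 ]
board_blue 0.72 [ 0.5358 -0.0212  0.048 ]
plunger_knob 0.73 [ 0.5352 -0.1254  0.09  ]
```

```bash
python3 -m creep '[[[1,0.0003,0.0068,0,0,0,-5],[1,0.0003,0.0068,0,0,0,-5],[1,0.0003,0.0068,0,0,0,-5],[1,0.0003,0.0068,0,0,0,-5],[1,0,0,0,0,0,0]]]'
```

```text
clock: 10.75
position: [0.5622, -0.1312, 0.046]
tool_rot: [-3.142, -0.0, 1.555]
force: [0.7, 0.2, -5.5]
grip_width: 0.0219
finger_force: 59.1
```

```bash
python3 -m creep '[[[1,0.0003,0.0068,0,0,0,-5],[1,0.0003,0.0068,0,0,0,-5],[1,0.0003,0.0068,0,0,0,-5],[1,0.0003,0.0068,0,0,0,-5],[1,0.0003,0.0068,0,0,0,-5],[1,0.0003,0.0068,0,0,0,-5],[1,0.0003,0.0068,0,0,0,-5],[1,0.0003,0.0068,0,0,0,-5],[1,0,0,0,0,0,0],[1,0,0,0,0,0,0]]]'
```

```text
clock: 11.75
position: [0.6119, -0.1141, 0.0461]
tool_rot: [-3.141, -0.0, 2.248]
force: [2.9, -0.6, -6.7]
grip_width: 0.022
finger_force: 59.1
```

```bash
python3 -m creep '[[[1,0,0.0003,0.004,0,0,0],[1,0,0,0.004,0,0,0],[1,0,0,0.003,0,0,0],[1,0,0,0,0,0,0],[1,0,0,0,0,0,0]]]'
```

```text
clock: 12.25
position: [0.6125, -0.1137, 0.0353]
tool_rot: [-3.141, -0.0, 2.252]
force: [-0.4, -0.2, -3.4]
grip_width: 0.0219
finger_force: 59.4
```

Spring force has dropped to 3.4 N at about 1 mm above home, so the pin is in the hole. Lowering the rest, releasing, and raising.

```bash
python3 -m creep '[[[1,0,0,0.0012,0,0,0],[-1,0,0,0,0,0,0],[-1,0,0,0,0,0,0],[-1,0,0,0,0,0,0],[-1,0,0,0,0,0,0],[-1,0,0,0,0,0,0],[-1,0,0,-0.03,0,0,0],[-1,0,0,-0.04,0,0,0],[-1,0,0,-0.04,0,0,0],[-1,0,0,-0.03,0,0,0]]]' 60
python3 - <<'E'
from h import *
f,s=wrist(); print(s["position"],s["tool_rot"],s["qpos"].round(2),s["clock"],s["grip_width"])
t=grab_frame("top"); cv2.imwrite("pics/t3.png",np.hstack([cv2.resize(t["image"][140:330,250:450,::-1],(400,380),interpolation=cv2.INTER_CUBIC),cv2.resize(f["image"][:,:,::-1],(400,380))]))
H={"plunger_knob":.078,"reader_grip":.113,"reader_arm":.085,"board_green":.048,"board_blue":.048,"reading_place":.048}
for g in(f,t):
  for n,z in H.items():
    for q in tip_of(g,n)[:1]:
        u,v=q["position"]; print(n,round(q["confidence"],2),np.round([u,v]),onplane(g,u,v,z).round(4))
for q in outline_of(f,"plunger_knob")[:1]:
    v,u=np.nonzero(q["region"]&(f["range_z"]>0)); P=np.array([bydepth(f,a,b,f["range_z"][b,a]) for a,b in zip(u,v)]); print("knob top",np.percentile(P[:,2],[50,75,90]))
E
```

```text
clock: 13.25
position: [0.6129, -0.1135, 0.1766]
tool_rot: [3.14, 0.001, 2.252]
force: [0.3, 0.9, 0.3]
grip_width: 0.0857
finger_force: 0.0
[ 0.61291194 -0.11349651  0.17658993] [3.14045309e+00 1.02713487e-03 2.25224384e+00] [ 0.53  0.62 -0.67  1.61  0.43  1.06  0.41] 13.25 0.08566208155238902
plunger_knob 0.73 [324. 232.] [ 0.6157 -0.1131  0.078 ]
reader_arm 0.63 [518. 136.] [0.668 0.01  0.085]
board_green 0.57 [374.  75.] [ 0.5779 -0.0137  0.048 ]
board_blue 0.87 [265.  81.] [ 0.5241 -0.0625  0.048 ]
plunger_knob 0.54 [389. 213.] [ 0.6124 -0.1194  0.078 ]
reader_grip 0.94 [315. 216.] [0.6013 0.0616 0.113 ]
reader_arm 0.76 [335. 192.] [0.6655 0.0136 0.085 ]
board_green 0.5 [346. 227.] [ 0.5837 -0.0136  0.048 ]
board_blue 0.55 [364. 249.] [ 0.5284 -0.057   0.048 ]
reading_place 0.85 [349. 229.] [ 0.5783 -0.0208  0.048 ]
knob top [0.08777771 0.08841713 0.08892026]
```

View pics/t3.png

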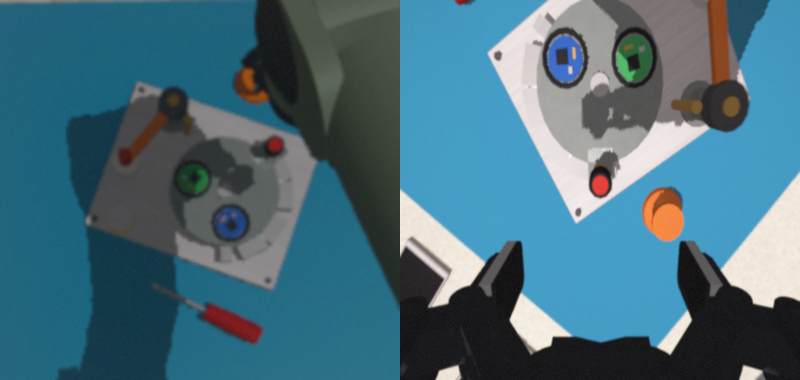

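Knob at home with its red dot at (600,184) right panel; green board at (633,58) now at the reading place (~(0.579,-0.014) measured, expected (0.578,-0.014)). Both boards are in their nests. Next, go above the red grip post.

```bash
python3 -m creep '[[[-1,0.0301,0.0205,0,0,0,0],[-1,0.0301,0.0205,0,0,0,0],[-1,0.0301,0.0205,0,0,0,0],[-1,0.0301,0.0205,0,0,0,0],[-1,0.0301,0.0205,0,0,0,0],[-1,0,0,0,0,0,-5.1],[-1,0,0,0,0,0,-5.1],[-1,0,0,0,0,0,0],[-1,0,0,0,0,0,0]]]'
python3 - <<'E'
from h import *
f,s=wrist(); print(s["position"],s["tool_rot"],s["qpos"].round(2),s["clock"]); save(f,"w4.png")
for n,z in {"reader_grip":.113,"reader_arm":.085,"plunger_knob":.078,"board_green":.048,"flux_tin":.012}.items():
    for q in tip_of(f,n)[:1]: print(n,round(q["confidence"],2),np.round(q["position"]),onplane(f,*q["position"],z).round(4))
hsv=cv2.cvtColor(f["image"],cv2.COLOR_RGB2HSV)
for q in outline_of(f,"reader_arm")[:1]:
    v,u=np.nonzero(q["region"]&(f["range_z"]>0)&((hsv[...,0]<6)|(hsv[...,0]>174))); P=np.array([bydepth(f,a,b,f["range_z"][b,a]) for a,b in zip(u,v)])
    t=P[(P[:,2]>.118)]; print(len(P),len(t), t.mean(0) if len(t) else "",t.min(0),t.max(0))
E
```

```text
clock: 14.9
position: [0.5974, 0.0676, 0.174]
tool_rot: [-3.142, -0.0, 2.427]
force: [0.3, -0.1, -0.1]
grip_width: 0.0854
finger_force: 0.0
[0.5973983  0.06760012 0.17403168] [-3.14157408e+00 -1.66541884e-04  2.42711428e+00] [ 0.28  0.61 -0.73  1.67  0.46  1.04  0.26] 14.9
reader_grip 0.89 [321. 244.] [0.5964 0.0689 0.113 ]
reader_arm 0.73 [323. 359.] [0.6675 0.0097 0.085 ]
board_green 0.86 [222. 272.] [ 0.5787 -0.0144  0.048 ]
flux_tin 0.63 [277. 138.] [0.5322 0.0797 0.012 ]
1512 702 [0.59499302 0.07027539 0.12602791] [0.58807096 0.06202535 0.11810874] [0.60339225 0.0773909  0.12867199]
```

View pics/w4.png

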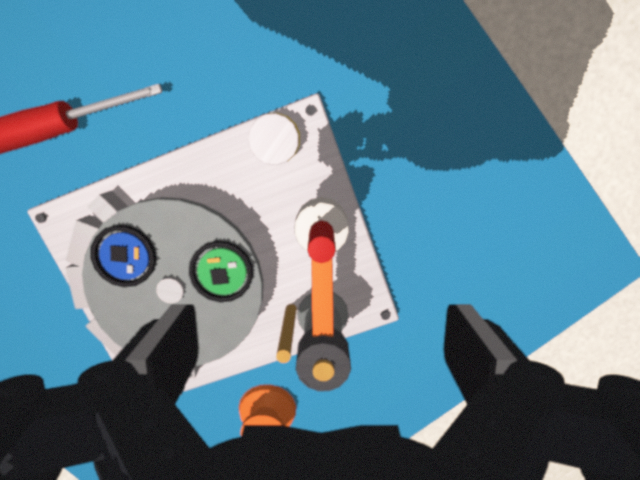

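Post top is at (321,250), dead centre between fingers; measured (0.596,0.069) matches the expected position. Descending and gripping.

```bash
python3 -m creep '[[[-1,0.002,0,0.035,0,0,0],[-1,0,0,0.035,0,0,0],[-1,0,0,0.034,0,0,0],[-1,0,0,0,0,0,0],[-1,0,0,0,0,0,0]]]'
python3 -m creep '[[[1,0,0,0,0,0,0],[1,0,0,0,0,0,0],[1,0,0,0,0,0,0],[1,0,0,0,0,0,0],[1,0,0,0,0,0,0],[1,0,0,0,0,0,0],[1,0,0,0,0,0,0],[1,0,0,0,0,0,0],[1,0,0,0,0,0,0]]]' 60
```

```text
clock: 15.75
position: [0.596, 0.0695, 0.0708]
tool_rot: [3.142, -0.0, 2.43]
force: [-0.3, -0.2, 1.9]
grip_width: 0.0856
finger_force: 0.0
clock: 16.65
position: [0.5962, 0.0692, 0.0706]
tool_rot: [3.141, 0.0, 2.43]
force: [-0.9, -0.6, 6.4]
grip_width: 0.0143
finger_force: 58.4
```

```bash
python3 -m creep '[[[1,-0.00035,-0.008,0,0,0,-5],[1,-0.00035,-0.008,0,0,0,-5],[1,-0.00035,-0.008,0,0,0,-5],[1,-0.00035,-0.008,0,0,0,-5],[1,-0.00035,-0.008,0,0,0,-5],[1,0,0,0,0,0,0]]]'
python3 - <<'E'
from h import *
s=observe(); d=s["position"][:2]-[.6668,.0092]; print(np.linalg.norm(d),np.degrees(np.arctan2(d[1],d[0])),s["qpos"].round(2))
E
```

```text
clock: 17.25
position: [0.5776, 0.0337, 0.0706]
tool_rot: [3.141, 0.001, 2.868]
force: [1.8, 2.8, 3.1]
grip_width: 0.0144
finger_force: 59.1
0.09251247634225372 164.66796517676704 [ 0.36  0.74 -0.77  1.81  0.66  0.87  0.58]
```

```bash
python3 -m creep '[[[1,-0.00035,-0.008,0,0,0,-5],[1,-0.00035,-0.008,0,0,0,-5],[1,-0.00035,-0.008,0,0,0,-5],[1,-0.00035,-0.008,0,0,0,-5],[1,-0.00035,-0.008,0,0,0,-5],[1,0,0,0,0,0,0],[1,0,0,0,0,0,0]]]'
python3 -m creep '[[[1,-0.0001,-0.004,0,0,0,-2.5],[1,-0.0001,-0.004,0,0,0,-2.5],[1,0,0,0,0,0,0],[1,0,0,0,0,0,0]]]'
python3 - <<'E'
from h import *
s=observe(); d=s["position"][:2]-[.6668,.0092]; print(np.linalg.norm(d),np.degrees(np.arctan2(d[1],d[0])),s["qpos"].round(2),s["force"],s["moment"])
E
```

```text
clock: 17.95
position: [0.5756, -0.0049, 0.0706]
tool_rot: [3.141, 0.002, -2.982]
force: [4.4, 3.1, 3.7]
grip_width: 0.0142
finger_force: 59.8
clock: 18.35
position: [0.5772, -0.0126, 0.0706]
tool_rot: [3.141, 0.002, -2.894]
force: [2.4, 3.4, 4.3]
grip_width: 0.0142
finger_force: 59.9
0.0922480345807375 -166.32349350217405 [ 0.51  0.78 -0.89  1.81  0.75  0.93  1.11] [2.38790658 3.43818853 4.26265112] [ 0.68295392 -0.69297436 -0.26137232]
```

```bash
for i in 1; do python3 -m creep '[[[1,0,-0.0015,0,0,0,-0.9],[1,0,0,0,0,0,0],[1,0,0,0,0,0,0]]]'; python3 -m creep '[[[1,0,-0.0015,0,0,0,0],[1,0,0,0,0,0,0],[1,0,0,0,0,0,0]]]';  done
```

```text
clock: 18.65
position: [0.5775, -0.0139, 0.0706]
tool_rot: [3.141, 0.002, -2.878]
force: [3.7, 3.7, 4.9]
grip_width: 0.0145
finger_force: 59.9
clock: 18.95
position: [0.5776, -0.0142, 0.0706]
tool_rot: [3.14, 0.002, -2.877]
force: [1.1, 10.8, 4.9]
grip_width: 0.014
finger_force: 60.0
```

The arm is on its stop: force jumped from 3.7 to 10.8 N with 0.3 mm of motion, at 55.1°. Pushing slightly more, then a final check.

```bash
python3 -m creep '[[[1,0,-0.001,0,0,0,0],[1,0,0,0,0,0,0],[1,0,0,0,0,0,0],[1,0,0,0,0,0,0],[1,0,0,0,0,0,0],[1,0,0,0,0,0,0]]]'
python3 - <<'E'
from h import *
t=grab_frame("top"); s=grab_frame("scene")
cv2.imwrite("pics/f5.png",np.hstack([cv2.resize(x["image"][a:a+190,b:b+200,::-1],(400,380),interpolation=cv2.INTER_CUBIC) for x,a,b in((t,140,250),(s,200,210))]))
o=observe(); print(o["position"],o["force"])
E
```

```text
clock: 19.55
position: [0.5777, -0.0144, 0.0706]
tool_rot: [3.139, 0.002, -2.876]
force: [0.0, 13.4, 4.5]
grip_width: 0.014
finger_force: 60.1
[ 0.5776717  -0.01436683  0.07062291] [-0.3906142  13.66714646  4.65521245]
```

View pics/f5.png

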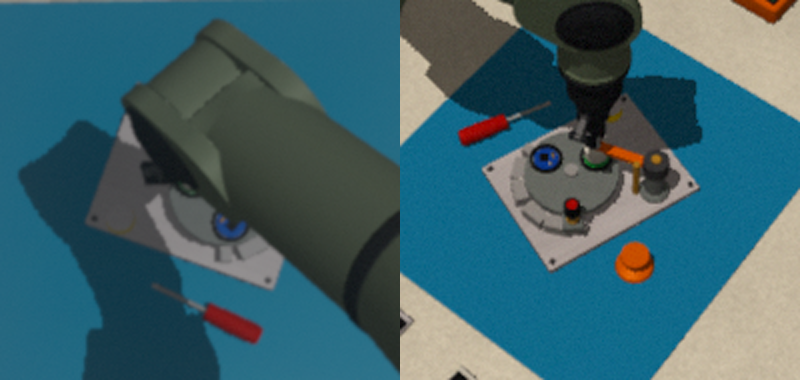

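The scene view shows the reader head over the green board (~(593,157)), the bar against the brass pin (637,175), the knob down at (572,207), and the bystanders in place.

```bash
python3 -c "
from workcell import *
print(job_done())"
```

```text
the job is handed in; nothing more can be done
None
```

The job is handed in at about 20 s: the green board is at the reading place with the plunger home and released, and the gripper is still holding the reader arm on its stop at about 13 N; my first grip closed on top of the knob (about 23 N) because the finger tips sit some 26 mm short of the reported TCP, and I corrected for that.

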